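# Cover the rotor and hold the centrifuge lid at its balance point

## Task

I am about to screw the loose lid stay back on this small centrifuge. First pick up the round metal rotor cover by its knob and lower it onto the rotor (do not drop it), so that it sits fully down and level and no screw can fall in, and let go of it. Then grip the lid's bow handle and swing the backward-leaning lid gently up to the upright position where it balances, without letting it tip on over the front, and finish while still gripping the handle and holding the lid still there; leave everything else on the bench where it is.

Things in the scene. Friction and masses are not known exactly. Their poses are not given: they have to be found in the camera images.
- lid (a joint): Opening angle (rad) of the centrifuge's grey lid about its rear hinge: 0 shut, 1.571 upright, 1.95 leaning back on its stop (the start). The hinge is free (almost no friction). The lid (250 g, a shallow shell 128 x 136 x 32 mm) balances at 1.571: below that it falls shut to the front, above it falls back onto the stop.
- lid_handle (a point): Middle of the lid's bow handle: a round steel bar 10 mm thick, parallel to the hinge, straight for 72 mm between its two bent ends, 170 mm from the hinge line; its centre line is 36 mm beyond the lid's free edge, so fingers fit round it and it can turn between them. When the lid is upright the bar stands straight above the hinge line, 285 mm above the bench. Axes turn with the lid: y along the bar, -x from the hinge to the bar.
- lid_hinge (a point): Middle of the lid's hinge line, at the rear of the centrifuge, 115 mm above the bench, 66 mm behind the rotor's axis.
- rotor_rim (a point): Centre of the rotor's circular rim, level with its top face, 84 mm above the bench. The rotor is an open aluminium cup that does not turn, rim 84 mm outside and 75 mm inside diameter, in the round bowl (102 mm wide) of the white centrifuge housing (156 x 150 mm, its deck 88 mm above the bench). Below the rim it is open and clear for 8 mm. Axes: z up, x towards the rear (the hinge), y parallel to the hinge; the housing's front with its control panel faces -x.
- rotor: The rotor itself, fixed in the bowl; its origin lies on its axis, 38 mm below the rim's top face (46 mm above the bench).
- centrifuge: The whole centrifuge, standing fast on the bench; origin at the centre of its underside, straight below the rotor's axis, z up, x to the rear. A flat steel lid stay hangs loose on its right side.
- cover_knob (a point): Middle of the rotor cover's ribbed black knob (24 mm diameter, 26 mm high: from 13 mm below this point to 13 mm above it), on the cover's axis; z up along the axis. The loose cover (70 g) is a round aluminium plate, 84 mm diameter and 4 mm thick, directly under the knob; under the plate is a locating spigot 71 mm diameter, 6 mm deep, that drops into the rotor's rim. The cover's underside is 23 mm below this point. At the start it stands on its spigot on the bench.
- cover_seat (a point): Centre of the underside of the cover's plate (where it meets the spigot), 17 mm below the knob's middle; coincides with the centre of the rotor's rim when seated.
- rotor_cover: The loose rotor cover as a whole; origin at the centre of the spigot's underside, z along its axis towards the knob.
- screwdriver: Bystander: screwdriver lying on the bench, 190 mm long.
- timer: Bystander: small flat bench timer, 62 x 68 x 20 mm.
- small_beaker: Bystander: glass beaker, 60 mm wide, 72 mm high.
Not all that is in view belongs to the job. What is meant by the rotor_cover is not blue or brown, and is the smaller of those in its own colour.

How it is judged:
By the outcome, as a careful person would: the job done as asked, in the order asked, and still so for the second after the job is handed in, while the arm keeps its last pose, push and grip.
It also fails if it takes over 59 s, if anything falls off the work surface, if the arm or the gripper's body presses on something with over 40 N, if the wrist force passes 120 N, or if a joint passes its speed limit or range.

## Robot

A 7-joint arm with a two-finger parallel gripper is mounted at the origin on a cart in front of the work surface, level with it; the furniture and walls round the work are solid. World frame = base frame: x ahead of the robot, y to its left, z up, the work surface at z = 0. Lengths are in mm, angles in rad, forces in N, time in s.
With the tool pointing down it reaches from about 400 to 900 mm from the base axis. Payload 5.6 kg.
Tool frame: the origin (TCP) lies midway between the tips of the shut fingers; the grasp point (between the pads) lies 19 mm behind it; x points along the fingers, y is the direction in which the jaws open and shut, and the axes are right-handed (so a half turn about x gives the same grasp; the last joint's range is limited). The gripper opens to 92 mm and grips with 3 to 60 N. Pads are 20 mm wide; open, the fingers measure 128 mm over their backs; the gripper's body (75 mm by 189 mm) begins 69 mm behind the grasp point.
Start: joints at [-1.239, 0.468, -0.012, 1.603, 0.006, 1.071, -0.056], TCP at [237.998, 604.869, 182.092] pointing down, gripper open.
Joint ranges: [-2.53, 2.53], [-0.31, 2.02], [-1.57, 1.55], [0.28, 2.44], [-1.29, 4.43], [0.15, 1.84], [-2.92, 2.92]. Speed limits (rad/s): [2.57, 2.57, 3.14, 3.14, 3.14, 3.14, 3.14].

## Interface

Orientations are given as a rotation vector (axis times angle).
In Python, from cell import robot, grip, kin, viewer gives the robot as it stands. Calls block until the motion is done:
- robot.movep(position, orientation): joint-space move of the TCP to a pose.
- robot.servo_line(position, feed=150, rotation=None): straight line of the TCP; rotation=None keeps the orientation; feed is the mean speed in mm/s.
- robot.goto_joints(angles): joint-space move.
- grip(opening, newtons=None): opening from 0.0 (shut) to 1.0 (fully open); newtons is the grip in N (None keeps the last); returns when the fingers have stopped.
- robot.hold(seconds).
- kin.ik(position, orientation): joint angles nearest the present ones, or None.
- robot.observe(): the state.
- viewer.read_camera(name): name is "scene" or "top"; returns the picture (420x560x3 uint8, red, green, blue); there is no depth.
- viewer.camera_info(name): a dict with "camera_matrix" (3x3 intrinsics, pixels), "k1" (the pictures are not rectified: a ray, as slopes to the right and down, at radius r is drawn at 1 + k1 r^2 times it, then the intrinsics apply), "R" (3x3) and "t" (3): a world point X has camera coordinates R X + t. Camera axes: x right, y down, z forward; pixel columns grow to the right and rows downward; lengths in mm; the calibration is good to about 2 mm. A picture is of the moment at which its call begins. camera_info takes no time and is no camera call.
A pose or a line that the arm cannot do raises robot.IKError and nothing moves.
- robot.job_done(): hands the job in, once; it reports no verdict.
Trained networks look in the newest picture that a camera, given by its name, has taken for a name from the list of things; names that differ only in an ending like _2 or _b are one class to them, and where a whole thing is asked for, a point or a joint stands for the part that bears it (a point fixed in the world has none). Each returns a list of dicts, best first, with "confidence" (0 to 1); they miss things now and then, are a little off and sometimes report something else, mostly with a low value. They report only what shows in the picture. A call takes as long as a camera call. They do not tell look-alikes from the thing itself.
- viewer.silhouettes(name, camera): "mask" (420x560 bool, what is visible of it).
- viewer.pinpoint(name, camera): "at" ([x, y, z] in mm, in the coordinates of the camera as it stood for that picture, good to about 4 mm: a listed point, or the origin of a listed thing).
The state is a dict: "t": time; "joints": joint angles; "joint_velocities": joint speeds; "joint_torque": joint torques, N m; "tcp_pos": TCP position; "tcp_rot": TCP orientation; "contact_force": force on the tool from outside, world axes, zero at the start; "wrist_torque": the same for the moment, N m; "grip_width": opening from 0.0 (shut) to 1.0 (fully open).
Only numpy, scipy, OpenCV 4.12 (cv2) and the standard library are available. Lean on these libraries where they do the work, as an engineer would, in place of code of your own. Each camera call takes 0.05 s, during which the arm holds its last target. There are 200 camera calls.

## Working session

There is one attempt and no reset: what is moved stays moved. The work goes in short steps, each a Python script; the robot and the scene stay as the last script left them, time stands still between calls to the robot, and variables do not carry over. Pictures are saved under pics/ and viewed, about 8 in all and at most 12, crops included, and the job is handed in when it is done.

```bash
mkdir -p pics; ls; cat > h.py <<'E'
import numpy as np, cv2
from cell import robot, grip, kin, viewer
from scipy.spatial.transform import Rotation as Ro
def save(cam,fn):
    im=viewer.read_camera(cam); cv2.imwrite('pics/'+fn,im[:,:,::-1]); return im
def w(cam,p):
    c=viewer.camera_info(cam); return np.array(c['R']).T@(np.array(p)-np.array(c['t']))
def px(cam,X):
    c=viewer.camera_info(cam); p=np.array(c['R'])@np.array(X)+np.array(c['t']); s=p[:2]/p[2]; s=s*(1+c['k1']*(s@s)); return (np.array(c['camera_matrix'])@[*s,1])[:2]
def ray(cam,uv,z):
    c=viewer.camera_info(cam);K=np.array(c['camera_matrix']); d=np.linalg.solve(K,[*uv,1])[:2]; s=d.copy()
    for _ in range(20): s=d/(1+c['k1']*(s@s))
    R=np.array(c['R']); o=-R.T@np.array(c['t']); v=R.T@[*s,1]; return o+v*(z-o[2])/v[2]
E
python3 - <<'E'
from h import *
a=[save(c,c+'0.png') for c in('scene','top')]
print(robot.observe())
for c in('scene','top'):
  print(c,'cam at',w(c,[0,0,0]).round())
  for n in('cover_knob','rotor_rim','lid_hinge','lid_handle','centrifuge','rotor_cover','screwdriver','timer','small_beaker'):
    for r in viewer.pinpoint(n,c):
      X=w(c,r['at']); print(n,round(r['confidence'],2),X.round(1),px(c,X).round())
E
```

```text
pics
{'t': 0.1, 'joints': array([-1.23900679,  0.46825375, -0.01159998,  1.60354156,  0.00598979,
        1.07140148, -0.05631775]), 'joint_velocities': array([ 8.28688322e-04, -2.48640170e-03,  6.01072407e-04, -3.88449835e-03,
       -4.25413013e-05,  3.54335943e-04, -3.59723846e-04]), 'joint_torque': array([ 8.35230185e-04, -5.21650493e+01, -1.29048104e-02, -2.44365513e+01,
       -5.68790920e-02,  1.40522642e-02,  5.64969571e-05]), 'tcp_pos': array([237.80229789, 604.31320571, 181.25443444]), 'tcp_rot': array([ 0.29289491,  1.55089916, -0.2953548 ]), 'contact_force': array([-0.57573581, -0.21738142,  0.27973019]), 'wrist_torque': array([-0.01203328,  0.019668  ,  0.01965705]), 'grip_width': 0.9995362688472291}
scene cam at [-307. -469.  843.]
cover_knob 0.93 [558.  130.8  25.5] [329. 223.]
cover_knob 0.83 [501.8 -22.   32.5] [363. 256.]
cover_knob 0.81 [659.  -45.   26.2] [402. 234.]
rotor_rim 0.94 [373.1 366.8  86.3] [223. 198.]
lid_hinge 0.93 [436.6 366.6 115.6] [239. 181.]
centrifuge 0.85 [369.4 363.9   2.8] [224. 223.]
centrifuge 0.16 [637.8 334.4  -2.9] [294. 191.]
rotor_cove
[... 384 characters left out ...]
.5] [375. 180.]
cover_knob 0.6 [661.7 -48.9  24.1] [383. 117.]
rotor_rim 0.74 [369.6 363.   81.5] [212. 238.]
lid_handle 0.59 [437.8 368.  113.6] [208. 207.]
lid_handle 0.56 [497.2 363.3 278.4] [193. 165.]
lid_handle 0.47 [557.9 139.2   8.7] [308. 161.]
centrifuge 0.69 [369.9 366.5  -0.4] [217. 238.]
centrifuge 0.39 [557.4 132.9  -2.5] [310. 162.]
rotor_cover 0.7 [507.5 -16.2   2.3] [370. 181.]
rotor_cover 0.69 [178.9 307.    2.7] [241. 317.]
rotor_cover 0.35 [368.6 362.3  80. ] [213. 238.]
screwdriver 0.83 [ 5.995e+02  5.069e+02 -1.000e-01] [162. 148.]
screwdriver 0.43 [557.1 132.   -2.4] [310. 162.]
timer 0.97 [635.  336.8   3.7] [228. 132.]
small_beaker 0.6 [695.5 417.6  -4.1] [197. 111.]
```

View pics/scene0.png

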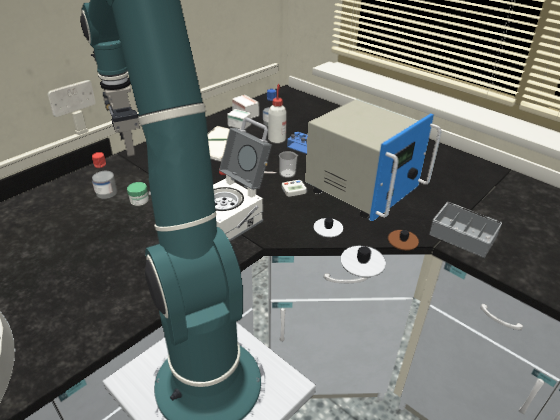

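View pics/top0.png

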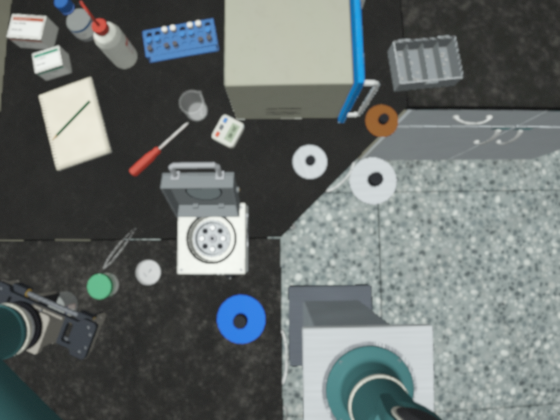

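The arm covers part of the scene view. The target is the smaller silver cover, at top-view pixel (310,161). The larger silver one is at (372,181), with the blue and brown covers elsewhere. The centrifuge rotor is at (212,238) and the lid handle at about (195,167). Next I'll refine these with silhouettes and check IK.

```bash
cat >> h.py <<'E'
def circ(name,cam,z,near,show=False):
    best=None
    for r in viewer.silhouettes(name,cam):
        m=r['mask'].astype(np.uint8)
        cs,_=cv2.findContours(m,cv2.RETR_EXTERNAL,cv2.CHAIN_APPROX_NONE)
        c=max(cs,key=cv2.contourArea)
        if len(c)<10: continue
        P=np.array([ray(cam,q,z)[:2] for q in cv2.convexHull(c)[:,0].astype(float)])
        A=np.c_[2*P,np.ones(len(P))]; s=np.linalg.lstsq(A,(P**2).sum(1),rcond=None)[0]
        rad=np.sqrt(s[2]+s[:2]@s[:2]); res=np.std(np.hypot(*(P-s[:2]).T)-rad)
        print(name,cam,round(r['confidence'],2),s[:2].round(1),'R',rad.round(1),'res',res.round(2))
def tool(d,yaw):   # tool x along d, jaw axis y as given
    d=np.array(d,float);d/=np.linalg.norm(d);y=np.array(yaw,float);y-=d*(d@y);y/=np.linalg.norm(y)
    return Ro.from_matrix(np.c_[d,y,np.cross(d,y)]).as_rotvec()
E
python3 - <<'E'
from h import *
for c in('scene','top'):
  im=viewer.read_camera(c)
  circ('rotor_cover',c,10,0); circ('rotor',c,84,0)
im=cv2.resize(im[130:290,150:340],None,fx=4,fy=4,interpolation=cv2.INTER_CUBIC); cv2.imwrite('pics/crop1.png',im[:,:,::-1])
for nm,p,d,ys in [('grasp',(556,134,13),(0,0,-1),[(0,1,0),(0,-1,0)]),('above',(556,134,150),(0,0,-1),[(0,1,0),(0,-1,0)]),('seat',(371,365,90),(0,0,-1),[(0,1,0),(0,-1,0)]),('hi',(371,365,200),(0,0,-1),[(0,1,0),(0,-1,0)])]+[('lid%.2f'%a,(437-151*np.cos(a),365,115+151*np.sin(a)),(np.cos(a),0,-np.sin(a)),[(1,0,0),(-1,0,0)]) for a in(1.95,1.76,1.57)]+[('lidv',(437+63,365,254),(0,0,-1),[(1,0,0),(-1,0,0)])]:
  for y in ys:
    q=kin.ik(p,tool(d,y)); print(nm,y,None if q is None else np.round(q,2))
E
```

```text
rotor_cover scene 0.76 [555.5 133.3] R 42.0 res 0.94
rotor_cover scene 0.72 [659.9 -50.7] R 42.5 res 1.57
rotor_cover scene 0.68 [509.3 -19.1] R 61.0 res 0.93
rotor scene 0.83 [374.5 361.8] R 38.3 res 3.9
rotor_cover top 0.79 [505.9 -19.7] R 57.9 res 0.98
rotor_cover top 0.64 [175.4 307.5] R 58.7 res 0.89
rotor_cover top 0.62 [657.5 -47.2] R 41.4 res 0.55
rotor_cover top 0.56 [557.3 134.9] R 41.3 res 0.59
rotor_cover top 0.22 [479.5 403.3] R 95.8 res 10.37
rotor top 0.88 [369.8 365.2] R 41.9 res 0.52
rotor top 0.63 [474.9 390.4] R 86.5 res 10.8
rotor top 0.63 [615.3 328.4] R 37.3 res 2.07
grasp (0, 1, 0) [-0.4   0.56  0.14  1.92 -0.12  0.67  1.38]
grasp (0, -1, 0) [-0.72  0.62  0.56  1.94 -0.49  0.72 -1.44]
above (0, 1, 0) [-0.46  0.37  0.2   1.84 -0.09  0.94  1.36]
above (0, -1, 0) [-0.83  0.43  0.69  1.86 -0.33  0.97 -1.57]
seat (0, 1, 0) [-0.82  0.37 -0.03  1.99  0.02  0.77  0.72]
seat (0, -1, 0) [-1.32  0.41  0.6   2.03 -0.32  0.79 -2.11]
hi (0, 1, 0) [-0.83  0.23 -0.02  1.9   0.    1.01  0.73]
hi (0, -1, 0) [-1.35  0.24  0.6   1.93 -0.16  1.01 -2.25]
lid1.95 (1, 0, 0) [-0.76  0.57  0.3   1.36 -0.33  1.58 -0.43]
lid1.95 (-1, 0, 0) [-0.38  0.59 -0.31  1.32 -0.06  1.55  2.48]
lid1.76 (1, 0, 0) [-0.88  0.4   0.31  1.55 -0.23  1.38 -0.52]
lid1.76 (-1, 0, 0) [-0.44  0.42 -0.29  1.51 -0.01  1.36  2.43]
lid1.57 (1, 0, 0) [-1.02  0.25  0.32  1.73 -0.09  1.17 -0.67]
lid1.57 (-1, 0, 0) [-0.54  0.27 -0.26  1.69  0.08  1.18  2.32]
lidv (1, 0, 0) [-0.94  0.36  0.34  1.62 -0.13  1.18 -0.58]
lidv (-1, 0, 0) [-0.49  0.37 -0.26  1.59  0.1   1.19  2.37]
```

View pics/crop1.png

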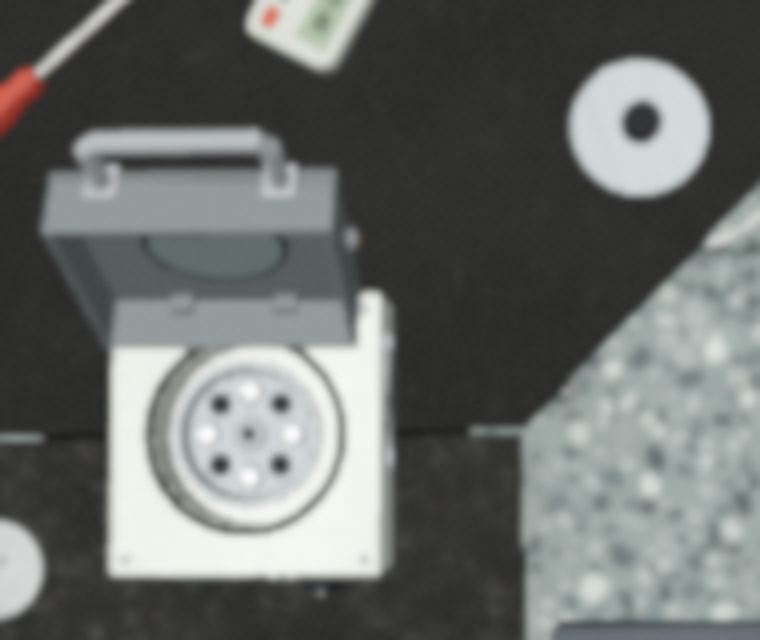

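```bash
python3 - <<'E'
from h import *
T=lambda:robot.observe()['t']
D=(0,0,-1); jx=tool(D,(1,0,0)); jy=tool(D,(0,1,0))
p=robot.observe()
print(T())
robot.servo_line([238,600,400],feed=250); print(T())
robot.movep([556.5,134.3,400],jx);print(T())
robot.servo_line([556.5,134.3,60],feed=250)
grip(0.6)
robot.servo_line([556.5,134.3,14],feed=80);print(T())
grip(0.0,5); o=robot.observe(); print(T(),o['grip_width']*92,o['tcp_pos'],o['contact_force'])
grip(0.6); robot.servo_line([556.5,134.3,45],feed=100)
robot.movep([556.5,134.3,45],jy);print(T())
save('top','top2.png'); save('scene','scene2.png')
circ('rotor_cover','scene',10,0)
E
```

```text
1.3
2.325
4.3583
7.2833
8.1667 0.294100001077905 [556.49674394 134.3139208   13.97936068] [-0.67367319 -0.32845292  0.69338848]
10.7333
rotor_cover scene 0.9 [556.4 133.9] R 42.3 res 1.27
rotor_cover scene 0.86 [509.7 -19.7] R 60.6 res 1.48
rotor_cover scene 0.76 [657.2 -51.2] R 42.8 res 1.13
```

View pics/scene2.png

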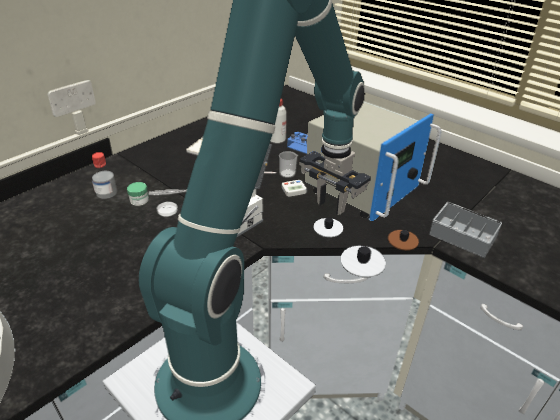

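```bash
python3 - <<'E'
from h import *
o=robot.observe();print(o['t'],o['tcp_pos'],Ro.from_rotvec(o['tcp_rot']).as_matrix().round(2).tolist(),o['grip_width'])
for X in [(556.5,134.3,45),(556.5,162,45),(556.5,106,45),(556.5,134.3,36),(556.5,134.3,10)]: print(X,px('scene',X).round(1),px('top',X).round(1))
a=cv2.imread('pics/scene2.png')[130:270,250:430]; b=cv2.imread('pics/top2.png')[70:210,220:400]
cv2.imwrite('pics/crop2.png',cv2.resize(np.hstack([a,b]),None,fx=2.2,fy=2.2,interpolation=cv2.INTER_CUBIC))
E
```

```text
10.8833 [556.36758063 134.3749615   44.80369683] [[-0.0, 0.0, 1.0], [-0.0, 1.0, -0.0], [-1.0, -0.0, -0.0]] 0.5977601764732232
(556.5, 134.3, 45) [328.5 216.9] [310.9 158.2]
(556.5, 162, 45) [320.8 212.7] [299.3 158.3]
(556.5, 106, 45) [336.5 221.3] [322.8 158. ]
(556.5, 134.3, 36) [328.2 219.4] [310.6 159. ]
(556.5, 134.3, 10) [327.5 226.7] [309.8 161.2]
```

View pics/crop2.png

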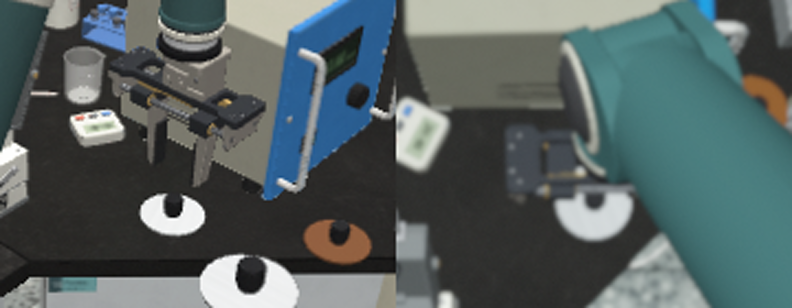

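Fingertips show in the scene at about (320,204) and (341,215). They were predicted about 8 px lower, so the real tips look roughly 25 mm higher than reported, or further back. I'll lower to z=14 and look again.

```bash
python3 - <<'E'
from h import *
robot.servo_line([556.5,134.3,14],feed=80)
o=robot.observe();print(o['t'],o['tcp_pos'],o['contact_force'])
ims=[save('scene','s3.png'),save('top','t3.png')]
grip(0,5); o=robot.observe();print(o['t'],o['tcp_pos'],o['contact_force'],o['grip_width']*92)
ims+=[save('scene','s4.png'),save('top','t4.png')]
cr=[cv2.resize(i[y:y+100,x:x+130],None,fx=3,fy=3,interpolation=cv2.INTER_CUBIC)for i,(x,y) in zip(ims,[(260,150),(240,100)]*2)]
cv2.imwrite('pics/crop3.png',np.vstack([np.hstack(cr[:2]),np.hstack(cr[2:])])[:,:,::-1])
print(px('scene',(556.5,134.3,14)))
E
```

```text
11.4167 [556.12743444 134.17259612  13.32795233] [0.0043474  0.56588876 0.13830929]
12.4 [556.48650318 134.31795131  13.98574914] [-0.39968892  0.02167554  0.27242962] 0.5818165442362863
[327.6382424 225.5866541]
```

View pics/crop3.png

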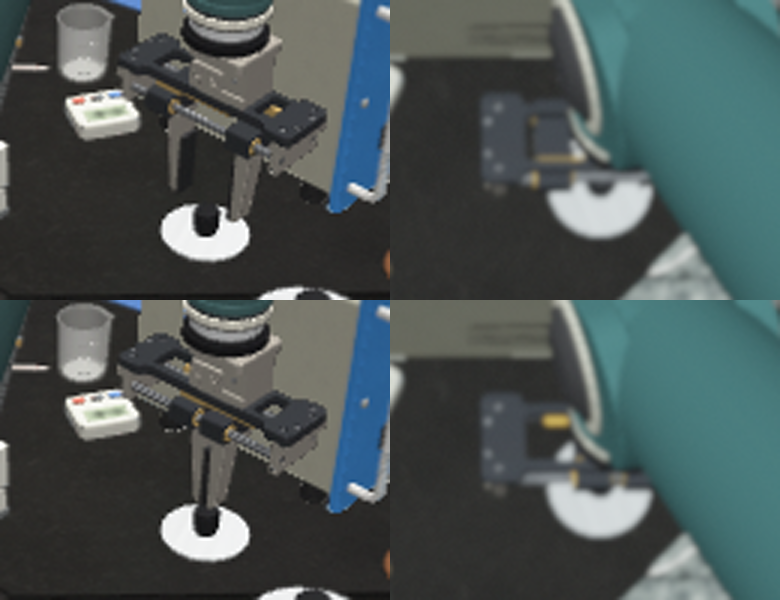

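Shut, the tips sit just above the knob, at scene (329,218) against a predicted (328,226). The true tip is therefore about 25–30 mm higher than reported. I'll calibrate by gently touching the knob top, which is known to be at z=36.

```bash
python3 - <<'E'
from h import *
f0=robot.observe()['contact_force'][2]
z=14
while z>-22:
  z-=1; robot.servo_line([556.5,134.3,z],feed=30)
  o=robot.observe(); f=o['contact_force'][2]-f0
  print(z,round(o['tcp_pos'][2],1),f.round(2),round(o['t'],2))
  if abs(f)>2.5: break
save('scene','s5.png')
E
```

```text
13 12.9 -0.87 12.75
12 11.9 -0.53 13.0
11 10.9 -0.71 13.25
10 9.9 -1.31 13.5
9 8.9 -0.79 13.75
8 7.9 -0.24 14.0
7 6.9 -0.54 14.25
6 5.9 -0.68 14.5
5 4.9 -1.59 14.75
4 4.0 0.07 15.0
3 3.9 6.9 15.25
```

```bash
python3 - <<'E'
from h import *
D=(0,0,-1); jx=tool(D,(1,0,0)); jy=tool(D,(0,1,0)); P=[556.5,134.3]
def rep(s):
  o=robot.observe(); print(s,round(o['t'],2),o['tcp_pos'].round(1),o['contact_force'].round(1),round(o['grip_width']*92,1))
robot.servo_line(P+[25],feed=150); robot.movep(P+[25],jx); grip(0.6); rep('a')
robot.servo_line(P+[-17],feed=80); rep('b'); grip(0.0,4); rep('c'); grip(0.6)
robot.servo_line(P+[18],feed=120); robot.movep(P+[18],jy); robot.servo_line(P+[-17.5],feed=80); rep('d')
grip(0,12); rep('e')
robot.servo_line(P+[60],feed=80); rep('f')
save('scene','s6.png'); circ('rotor_cover','scene',87.5,0)
E
```

```text
a 17.69 [556.5 134.3  25. ] [ 0.2 -0.4  0.5] 55.3
b 18.37 [556.5 134.1 -17.2] [0.  0.5 0.2] 55.5
c 18.94 [556.6 134.4 -16.8] [-0.1  0.8  1.1] 24.0
d 21.77 [556.3 134.3 -18. ] [ 0.1 -0.2 -0.3] 55.2
e 22.34 [556.7 134.4 -17.2] [-0.8  0.5  2.4] 23.2
f 23.46 [556.  134.2  59.5] [ 0.7  0.4 -1.1] 23.4
rotor_cover scene 0.9 [433.3 -62.3] R 54.9 res 1.64
rotor_cover scene 0.7 [568.2 -90. ] R 39.1 res 0.93
rotor_cover scene 0.66 [554.1 131.5] R 41.3 res 0.65
```

```bash
python3 - <<'E'
from h import *
def rep(s):
  o=robot.observe(); print(s,round(o['t'],2),o['tcp_pos'].round(1),o['contact_force'].round(1),round(o['grip_width']*92,1))
robot.servo_line([540,140,110],feed=150)
robot.servo_line([385,170,110],feed=200)
robot.servo_line([369.8,364.9,110],feed=200); rep('over')
robot.servo_line([369.8,364.9,75],feed=100); rep('lo')
ims=[save('scene','s7.png'),save('top','t7.png')]
cr=[cv2.resize(i[y:y+130,x:x+130],None,fx=3,fy=3,interpolation=cv2.INTER_CUBIC)for i,(x,y) in zip(ims,[(170,130),(150,160)])]
cv2.imwrite('pics/crop7.png',np.hstack(cr)[:,:,::-1])
for c,z in(('scene',98.5),('top',98.5)): circ('rotor_cover',c,z,0);circ('rotor',c,84,0)
E
```

```text
over 26.12 [370.2 363.4 109.7] [ 0.9 -0.7 -1.7] 23.1
lo 26.62 [370.  364.5  75. ] [ 0.2  0.2 -0.1] 23.4
rotor_cover scene 0.77 [554.8 -95.5] R 37.7 res 1.08
rotor_cover scene 0.61 [422.  -67.8] R 53.7 res 0.75
rotor_cover top 0.61 [493.3   2.8] R 51.8 res 1.16
rotor_cover top 0.57 [629.9 -23.4] R 37.8 res 0.51
rotor_cover top 0.42 [370.5 337.3] R 18.6 res 1.48
```

View pics/crop7.png

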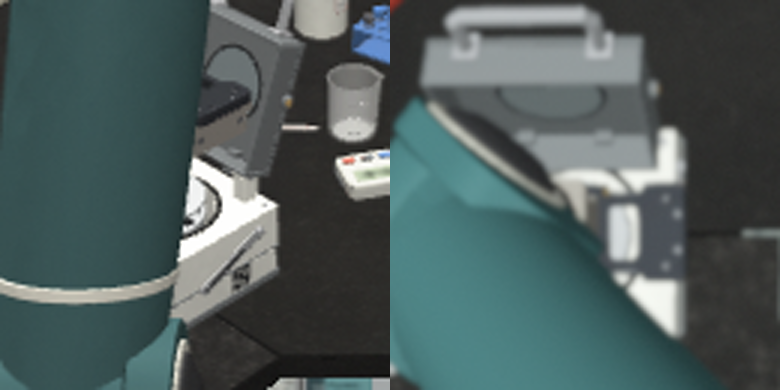

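The arm blocks both views of the seat, so I'll lower by force.

```bash
python3 - <<'E'
from h import *
f0=np.mean([robot.observe()['contact_force'] for _ in range(3)],0)
robot.servo_line([369.8,364.9,68],feed=40)
for z in np.arange(67,58.9,-1):
  robot.servo_line([369.8,364.9,z],feed=30)
  o=robot.observe(); f=o['contact_force']-f0
  print(z,o['tcp_pos'].round(1),f.round(1),o['wrist_torque'].round(2),round(o['t'],2))
  if f[2]>4: break
E
```

```text
67.0 [369.8 364.9  67. ] [-0.7 -0.3  1. ] [ 0.07 -0.01 -0.04] 27.5
66.0 [369.8 364.9  66. ] [-0.4 -1.1  1.2] [ 0.05 -0.01 -0.02] 27.75
65.0 [369.8 364.9  64.9] [-1.1 -0.3  1.2] [-0.   -0.03 -0.02] 28.0
64.0 [369.8 364.9  64. ] [-1.2 -0.1  1.3] [ 0.02 -0.   -0.  ] 28.25
63.0 [369.8 364.9  63. ] [-0.8 -0.5  0.6] [ 0.06 -0.05 -0.01] 28.5
62.0 [369.8 364.9  62. ] [-1.2 -1.   1.7] [ 0.06 -0.1   0.  ] 28.75
61.0 [369.8 364.9  61. ] [-0.8 -0.5  2.1] [ 0.11 -0.05 -0.01] 29.0
60.0 [369.9 364.9  60.7] [-1.9 -1.3  8. ] [-0.24  0.33  0.05] 29.25
```

```bash
python3 - <<'E'
from h import *
def rep(s):
  o=robot.observe(); print(s,round(o['t'],2),o['tcp_pos'].round(1),o['contact_force'].round(1),round(o['grip_width']*92,1))
D=(0,0,-1)
robot.servo_line([369.8,364.9,60.4],feed=30)
grip(0.45); rep('open')
robot.servo_line([369.8,364.9,110],feed=100)
robot.servo_line([369.8,364.9,300],feed=250)
robot.movep([560,180,300],tool(D,(0.7,0.7,0))); rep('away')
ims=[save('scene','s8.png'),save('top','t8.png')]
cr=[cv2.resize(i[y:y+130,x:x+130],None,fx=3,fy=3,interpolation=cv2.INTER_CUBIC)for i,(x,y) in zip(ims,[(170,110),(150,150)])]
cv2.imwrite('pics/crop8.png',np.hstack(cr)[:,:,::-1])
for c in('scene','top'):
  circ('rotor_cover',c,88,0)
  for n in('cover_knob','cover_seat','lid_handle','lid_hinge'):
    for r in viewer.pinpoint(n,c):
      print(c,n,round(r['confidence'],2),w(c,r['at']).round(1))
E
```

```text
open 29.96 [369.7 364.9  60.3] [ 0.3  0.2 -0.3] 41.3
away 32.55 [558.8 182.2 299.8] [0.8 0.1 0.5] 41.8
rotor_cover scene 0.75 [431.8 -63.7] R 51.9 res 0.9
rotor_cover scene 0.72 [566.3 -89. ] R 37.9 res 1.43
scene cover_knob 0.87 [657.8 -46.   23.6]
scene cover_seat 0.77 [510.2 -24.1   5. ]
scene cover_seat 0.65 [663.8 -50.7   3. ]
scene lid_hinge 0.59 [438.8 363.8 111.8]
rotor_cover top 0.64 [190.9 299.6] R 52.8 res 0.52
rotor_cover top 0.63 [369.5 364.2] R 40.7 res 1.05
top cover_knob 0.91 [174.3 307.3  31.5]
top cover_knob 0.89 [367.1 365.6 103.6]
top cover_seat 0.56 [175.1 307.2   6.1]
top lid_handle 0.69 [496.4 365.4 277.1]
top lid_handle 0.28 [438.7 363.3 116.3]
top lid_handle 0.17 [366.4 362.6  75.3]
top lid_hinge 0.82 [437.5 365.8 113. ]
```

View pics/crop8.png

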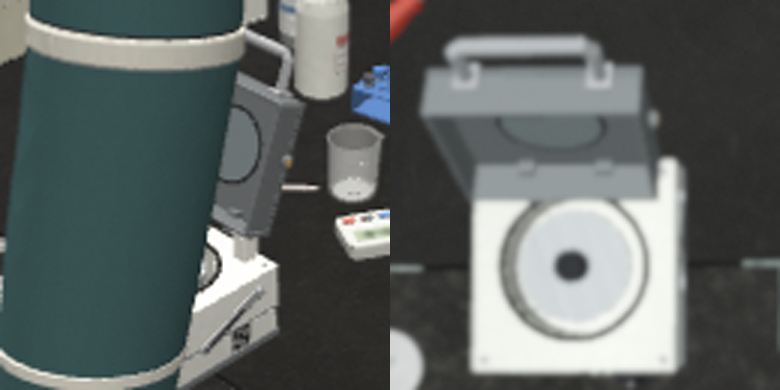

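The cover is concentric in the rotor; its knob is at crop (571,266). The handle bar runs across at crop row 47, and the lid is still on its stop. Now the handle.

```bash
python3 - <<'E'
from h import *
def rep(s):
  o=robot.observe(); print(s,round(o['t'],2),o['tcp_pos'].round(1),o['contact_force'].round(1),o['wrist_torque'].round(2),round(o['grip_width']*92,1)); return o
D=(0,0,-1); jx=tool(D,(1,0,0))
robot.movep([498.5,365,300],jx); grip(0.32); rep('above')
for z in (260,245,235,227):
  robot.servo_line([498.5,365,z],feed=90); o=rep(z)
  if abs(o['contact_force'][2])>6: print('CONTACT'); break
else:
  grip(0,6); rep('grip')
im=save('top','t9.png'); im2=save('scene','s9.png')
cr=[cv2.resize(i[y:y+130,x:x+130],None,fx=3,fy=3,interpolation=cv2.INTER_CUBIC)for i,(x,y) in zip((im2,im),[(190,90),(150,110)])]
cv2.imwrite('pics/crop9.png',np.hstack(cr)[:,:,::-1])
E
```

```text
above 34.56 [498.8 364.5 300.1] [ 0.3 -0.6  0.4] [-0.05  0.07 -0.03] 29.3
260 35.15 [498.6 365.1 260.1] [ 1.   0.4 -0.3] [-0.06  0.1   0.  ] 29.6
245 35.47 [498.3 364.9 244.7] [ 0.2 -0.3 -0.5] [-0.    0.08  0.04] 29.6
235 35.73 [498.3 364.8 234.7] [ 0.2  0.3 -0.4] [-0.08  0.02 -0.01] 29.3
227 35.98 [498.2 364.8 226.4] [-0.8  0.3  0.2] [-0.04  0.09  0.01] 29.6
grip 36.4 [498.8 365.1 227.2] [0.5 0.6 1.1] [-0.11 -0.08  0.01] 9.8
```

View pics/crop9.png

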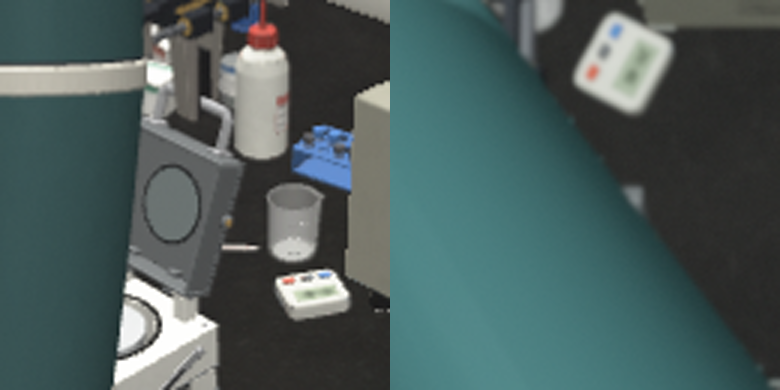

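The jaws stopped at 9.8 mm, which is the bar, and the scene view shows the fingers at the handle. Now the arc.

```bash
python3 - <<'E'
from h import *
def rep(s):
  o=robot.observe(); print(s,round(o['t'],2),o['tcp_pos'].round(1),o['contact_force'].round(1),round(o['grip_width']*92,1)); return o
z0=227-115-170*np.sin(1.95); dx0=498.5-(435.8-170*np.cos(1.95)); print(dx0)
for k,a in enumerate(np.linspace(1.95,1.5708,9)[1:]):
  robot.servo_line([435.8-170*np.cos(a),365,z0+115+170*np.sin(a)],feed=30); o=rep(round(a,3))
  if np.linalg.norm(o['contact_force'])>12: print('STOP'); break
robot.hold(0.3); rep('hold')
ims=[save('scene','s10.png'),save('top','t10.png')]
for c in('scene','top'):
  for n in('lid_handle','lid_hinge','cover_knob'):
    for r in viewer.pinpoint(n,c): print(c,n,round(r['confidence'],2),w(c,r['at']).round(1))
cr=[cv2.resize(i[y:y+130,x:x+130],None,fx=3,fy=3,interpolation=cv2.INTER_CUBIC)for i,(x,y) in zip(ims,[(190,80),(150,140)])]
cv2.imwrite('pics/crop10.png',np.hstack(cr)[:,:,::-1])
E
```

```text
-0.23074132971879635
1.903 36.91 [491.2 365.2 230.2] [1.4 1.6 0.9] 9.5
1.855 37.33 [483.3 365.2 232.4] [1.5 0.6 1.2] 9.6
1.808 37.74 [475.3 365.2 234.3] [1.5 1.7 0.4] 9.8
1.76 38.16 [467.5 365.2 236. ] [0.9 2.2 0.8] 9.8
1.713 38.58 [459.6 365.1 237.4] [-0.1  2.2  0.3] 9.2
1.666 38.99 [451.7 365.  238.4] [0.4 2.1 0.6] 9.8
1.618 39.41 [443.7 365.  238.9] [-0.   2.7 -0. ] 9.7
1.571 39.83 [435.6 364.9 239.1] [ 0.   1.7 -0.2] 9.3
hold 40.12 [435.9 364.9 239. ] [0.5 2.  0.1] 9.9
scene lid_handle 0.65 [440.  365.7 286.2]
scene lid_hinge 0.93 [438.2 364.1 117.7]
scene cover_knob 0.66 [502.6 -25.   34.5]
scene cover_knob 0.57 [659.2 -47.2  23.5]
scene cover_knob 0.54 [376.  368.7  79.2]
scene cover_knob 0.42 [371.  364.7 105. ]
top lid_hinge 0.65 [437.  368.9 112. ]
top cover_knob 0.57 [661.1 -46.9  25.4]
```

View pics/crop10.png

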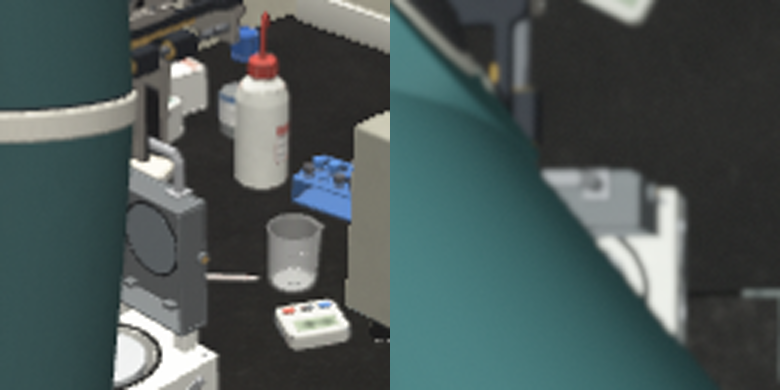

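```bash
python3 - <<'E'
from h import *
o=robot.observe(); print(o['t'],o['tcp_pos'],o['grip_width']*92,abs(o['joint_velocities']).max())
robot.job_done()
E
```

```text
40.525 [435.82905692 364.91504278 239.07581915] 9.435135682722729 0.0014709846251000822
the job is handed in; nothing more can be done
```

The rotor cover is seated on the rotor and released, and the lid is upright with the gripper still holding its handle. I handed the job in at 40.5 s of the 59 s allowed; no verdict is reported.

- **Missed first grasps:** my first two tries at the knob closed above it, because the real fingertips sit about 32 mm higher than the reported TCP. I calibrated this by touching the knob top lightly (about 7 N) and used the offset from then on.
- **Cover:** I centred the smaller silver cover, gripped it by the knob and lowered it by force. It bottomed out within 0.2 mm of the expected height at about 8 N. After release, the top view showed it concentric with the rotor, within about 1 mm. The arm hid most of the scene view, so I judge it level from that depth and the top view.
- **Lid:** I gripped the bow handle (jaws stopped at about 9.8 mm on the 10 mm bar) and swung the lid up slowly, with under 4 N on the tool. The last scene view shows it upright and the arm was at rest.
- **Lid angle check:** the camera put the handle 1.8 mm behind the hinge line, about 0.01 rad from upright and within its 4 mm accuracy. The camera's hinge readings averaged about 2 mm further back than the position I used, which came from the rotor.

I touched nothing else on the bench.

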